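# Unlatch a used weighing boat and push it down the waste chute

## Robot

A 6-joint arm with a two-finger parallel gripper is mounted at the origin on a cart in front of the work surface, level with it; the furniture and walls round the work are solid. World frame = base frame: x ahead of the robot, y to its left, z up, the work surface at z = 0. Lengths are in mm, angles in rad, forces in N, time in s.
With the tool pointing down it reaches from about 325 to 900 mm from the base axis. Payload 3.5 kg.
Tool frame: the origin (TCP) lies at the very end of the fingers, on their centre line; the grasp point (between the pads) lies 19 mm behind it; z points along the fingers, y is the direction in which the jaws open and shut (so a half turn about z gives the same grasp; the last joint's range is limited). The gripper opens to 85 mm and grips with 20 to 120 N. Pads are 22 mm wide; open, the fingers measure 114 mm over their backs; the gripper's body (76 mm by 85 mm) begins 54 mm behind the grasp point. The pads swing forward as they close: fully open they stand 13 mm farther back than shut.
Start: joints at [1.246, 0.276, -0.026, 1.268, 0, 1.467], TCP at [137.498, 609.685, 231.313] pointing down, gripper open.
Joint ranges: [-3.12, 3.12], [-0.85, 1.88], [-1.08, 1.24], [-1.95, 2.15], [-1.57, 1.53], [-3.14, 3.14]. Speed limits (rad/s): [2.57, 2.57, 3.14, 3.14, 3.14, 3.14].

## Interface

Orientations are given as a unit quaternion [w, x, y, z].
In Python, from plant import observe, snapshot, calibration, sign_off gives the robot as it stands.
- The arm moves only by the tool jog_arm, never from a script. Its arguments are lists of equal length, an entry for each row: "offset": the shift along the tool's x, y, z in mm, a list of three; "twist": the turn, a rotation vector about the tool's x, y, z in rad, a list of three; "jaw": the gripper command: -1 is fully open, 1 is shut, values between are in proportion. A call has 1 to 10 rows; each row is the pose to reach, as a shift and turn from the pose commanded when the call began, along the tool's axes at that moment; what a row does not reach only later rows make up. A row lasts 1/12 s, in which the tool goes at most 41.7 mm and 7.16 degrees, less where a joint would pass 70% of its speed; a pose out of reach is approached as far as the arm can. A call with a gripper value outside its range is refused whole. The fingers move at their own pace and stop on an object; "squeeze" is the grip in N (left out, the last holds). Time passes only in rows, so rows that repeat a pose let the fingers close. It gives the time, the measured TCP pose, the force and the opening at its end, in the units of the state.
- observe(): the state, without advancing time (a new reading comes with each control period).
- snapshot(name): name is "scene" or "top"; returns the picture (400x640x3 uint8, red, green, blue); there is no depth.
- calibration(name): a dict with "vfov" (degrees; the focal length in pixels is half the picture's height over the tangent of half this angle, whatever the lens; pixels are square), "cx", "cy" (the principal point, pixels), "view" (4x4, takes a point from world to camera coordinates). Camera axes: x right, y down, z forward; pixel columns grow to the right and rows downward; lengths in mm; the calibration is good to about 2 mm. A picture is of the moment at which its call begins. calibration takes no time and is no camera call.
- sign_off(): hands the job in, once; it reports no verdict.
The state is a dict: "clock": time; "joint_pos": joint angles; "dq": joint speeds; "effort": joint torques, N m; "tcp_pos": TCP position; "tool_rot": TCP orientation; "contact_force": force on the tool from outside, world axes, zero at the start; "torque": the same for the moment, N m; "grip_width": opening from 0.0 (shut) to 1.0 (fully open).
Only numpy, scipy, OpenCV 4.12 (cv2) and the standard library are available. Lean on these libraries where they do the work, as an engineer would, in place of code of your own. Each camera call takes 0.05 s, during which the arm holds its last target.

## Task

A used white weighing boat stands on the raised steel ledge of the bench waste station, held back by two swing latches with red grips. Turn both latches fully open, to their end stops, then push the boat along the ledge without picking it up, so that it drops off the edge through the chute into the yellow bin. Leave the latches open and the other things on the bench where they are.

Things in the scene. Friction and masses are not known exactly. Their poses are not given: they have to be found in the camera images.
- ledge_edge (a point): middle of the free edge of the station's steel ledge, on its top face, 160 mm above the worktop; x axis = direction in which the boat must be pushed, out over the edge (roughly to the robot's left); y along the edge (+ to the robot's side), z up. The ledge is a flat plate 180 mm wide (y -90 to 90 mm) that runs back to x = -172 mm, open at its back and sides. The station is fixed
- bin_floor (a point): middle of the floor of the yellow bin below the chute, 63 mm beyond the ledge's edge and 154 mm below its top; axes as ledge_edge. Chute and bin are open at the top: 116 mm wide inside (y -58 to 58 mm), from the edge to a far wall 118 mm beyond it (lip 3 mm below the ledge's level); side cheeks 4 mm lower than the ledge
- boat_mid (a point): centre (half-way up) of the loose white weighing boat: square dish, 70 x 70 mm at the rim, 18 mm high, sides sloping in towards the foot, about 20 g. Starts 105 to 125 mm behind the edge, within 10 mm of the middle line, turned up to 0.15 rad; x and y axes along its sides, z up. Pushed squarely with two points some 40 mm apart it runs straight
- latch_near (a joint): angle of the near swing latch (robot's side of the ledge). 0 = shut, blade straight across the boat's way; 1.4 rad = end stop, fully open. Opens clockwise seen from above: the blade swings back over the ledge, away from the chute. Friction 0.06 N m, stays where left, starts at 0 to 0.25. Blade 8 mm thick, 46 mm long from the pivot, 4 to 22 mm above the ledge; shoving it from behind holds it shut
- latch_far (a joint): angle of the far swing latch (far side of the ledge). 0 = shut, blade straight across the boat's way; 1.4 rad = end stop, fully open. Opens anticlockwise seen from above: the blade swings back over the ledge, away from the chute. Friction 0.06 N m, stays where left, starts at 0 to 0.25. Blade 8 mm thick, 46 mm long from the pivot, 4 to 22 mm above the ledge; shoving it from behind holds it shut
- latch_near_grip (a point): middle of the red grip bar of the near latch, on its pivot axis, 33 mm above the ledge's top. Bar 38 mm long, 12 mm wide, 20 to 47 mm above the ledge, to be pinched across its width from above; x axis (yaw) = along the bar and the blade, from the pivot to the blade's tip; z up. Under it a 26 mm hub. Pivot 18 mm behind the edge, 70 mm on the robot's side (local +y of ledge_edge) of the ledge's middle line
- latch_far_grip (a point): middle of the red grip bar of the far latch, on its pivot axis, 33 mm above the ledge's top. Bar 38 mm long, 12 mm wide, 20 to 47 mm above the ledge, to be pinched across its width from above; x axis (yaw) = along the bar and the blade, from the pivot to the blade's tip; z up. Under it a 26 mm hub. Pivot 18 mm behind the edge, 70 mm on the far side (local -y of ledge_edge) of the ledge's middle line
- media_bottle_b: bystander: glass bottle with blue cap, 56 mm diameter, 114 mm tall, left of the station; origin under its centre; leave alone
- dropper_a: bystander: small brown dropper bottle, 33 mm diameter, 102 mm tall, behind the station near the sink; origin under its centre; leave alone
- dropper_b: bystander: another brown dropper bottle, 33 mm diameter, 102 mm tall, behind the station near the sink; origin under its centre; leave alone
- amber_jar: bystander: amber jar with black lid, 52 mm diameter, 89 mm tall, at the front left; origin under its centre; leave alone
- petri_stack: bystander: stack of white Petri dishes, 92 mm diameter, 57 mm tall, at the front left; origin under its centre; leave alone
- wash_bottle: bystander: white bottle with blue cap, 60 mm diameter, 149 mm tall, left, in front of the grey column; origin under its centre; leave alone
- weigh_boat: the same weighing boat; origin under the centre of its foot, 9 mm below boat_mid

How it is judged (in metres and radians):
On the way, in this order (a step that is already met when the one before it is completed fails the run):
1. both latches are turned fully open while the boat still stands on the ledge (value of joint each of latch_near, latch_far above 1.3 rad and z of boat_mid in the frame of ledge_edge above 0 m), for 0.2 s.
2. the boat has dropped into the bin under the chute (x of boat_mid in the frame of ledge_edge between 0.015 and 0.125 m and y of boat_mid in the frame of ledge_edge between -0.06 and 0.06 m and z of boat_mid in the frame of ledge_edge below -0.085 m), for 0.2 s.
At the end, for the whole second after the job is handed in: both latches open to within 0.1 rad of their end stops (above 1.3 rad), and the boat at rest in the bin: its centre within the bin's walls and at least 85 mm below the ledge (all of step 2 and value of joint each of latch_near, latch_far above 1.3 rad and linear speed of weigh_boat below 0.03 m/s); the robot touches nothing.
It fails at once if the boat is lifted: its centre more than 25 mm above where it stands on the ledge (z of boat_mid in the frame of ledge_edge above 0.034 m).
It fails at once if the boat falls beside the chute (z of boat_mid in the frame of ledge_edge below -0.04 m and (y of boat_mid in the frame of ledge_edge above 0.07 m or y of boat_mid in the frame of ledge_edge below -0.07 m or x of boat_mid in the frame of ledge_edge below -0.03 m or x of boat_mid in the frame of ledge_edge above 0.135 m)).
It fails at once if a bystander is moved by more than 20 mm (distance of any of media_bottle_b, dropper_a, dropper_b, amber_jar, petri_stack, wash_bottle from where it was at the start of the episode above 0.02 m).
It also fails if it takes over 61 s, if anything falls off the work surface, if the arm or the gripper's body presses on something with over 40 N, if the wrist force passes 120 N, or if a joint passes its speed limit or range.

## Working session

There is one attempt and no reset: what is moved stays moved. The work goes in short steps, Python scripts to look and compute and a tool call to move; the robot and the scene stay as the last step left them, time stands still between calls to the robot, and variables do not carry over. Pictures are saved under pics/ and viewed, and the job is handed in when it is done.

Besides the shell and the picture viewer there is one more tool, called after "Emit:" as name(argument=value, ...) on one line, values as JSON. jog_arm: Moves the arm, as the interface text tells. Its arguments: {"type":"object","properties":{"offset":{"type":"array"},"twist":{"type":"array"},"jaw":{"type":"array"},"squeeze":{"type":"number"}},"required":["offset","twist","jaw"]}

```bash
mkdir -p pics; ls
python3 - <<'E'
from plant import *
import cv2
print(observe())
for n in ("scene","top"):
    c=calibration(n);print(n,c)
    cv2.imwrite(f"pics/{n}0.png",snapshot(n)[:,:,::-1])
E
```

```text
pics
{'clock': 0.0, 'joint_pos': array([ 1.24561691e+00,  2.77174706e-01, -2.78906846e-02,  1.26799333e+00,
        9.46893515e-06,  1.46743090e+00]), 'dq': array([ 5.49338151e-04, -9.07244594e-04, -4.15002216e-04, -4.26803024e-04,
       -9.51114322e-05, -8.29810431e-05]), 'effort': array([-2.85819515e-04, -4.45512879e+01,  2.95201564e+01,  1.65680225e-02,
       -5.06092329e-05, -4.30249074e-06]), 'tcp_pos': array([137.23548591, 608.94869348, 230.129182  ]), 'tool_rot': array([-2.45160214e-04,  1.10679704e-01,  9.93855484e-01, -1.10432226e-03]), 'contact_force': array([-0.67226881, -0.51576121,  0.38398052]), 'torque': array([ 0.01581627,  0.02023785, -0.01397577]), 'grip_width': 1.000416329994443}
scene {'vfov': 55.247382775223876, 'cx': 319.7460757668907, 'cy': 200.60702230070476, 'view': array([[-6.25044056e-01, -7.80536317e-01,  9.10966707e-03,
         4.63093654e+02],
       [-4.04043471e-01,  3.13523837e-01, -8.59332111e-01,
         2.54245969e+02],
       [ 6.67883823e-01, -5.40801130e-01, -5.11336813e-01,
         9.79821817e+02],
       [ 0.00000000e+00,  0.00000000e+00,  0.00000000e+00,
         1.00000000e+00]])}
top {'vfov': 53.41449455517746, 'cx': 316.6989294148562, 'cy': 197.62659062491952, 'view': array([[-5.74801743e-04, -9.99999752e-01,  4.06691223e-04,
         1.90230064e+02],
       [-9.93732485e-01,  5.25738071e-04, -1.11783143e-01,
         5.41510489e+02],
       [ 1.11782901e-01, -4.68395425e-04, -9.93732541e-01,
         1.30625536e+03],
       [ 0.00000000e+00,  0.00000000e+00,  0.00000000e+00,
         1.00000000e+00]])}
```

View pics/scene0.png

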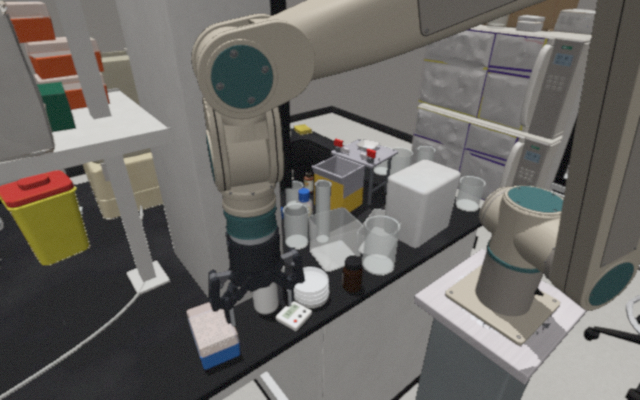

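View pics/top0.png

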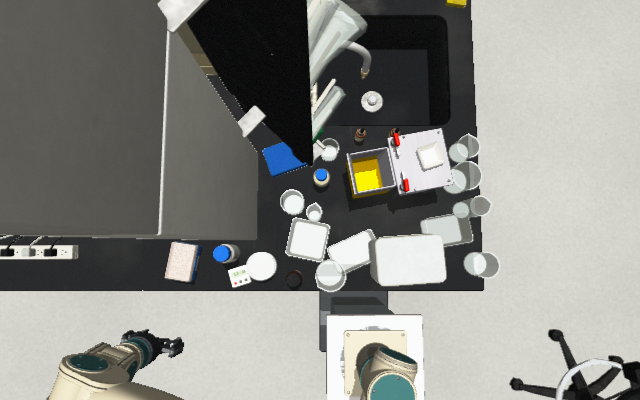

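The top view shows the station at about cols 347-453, rows 128-195. The red grips are near (405,185) and (396,139), and the boat is near (430,156). I'll zoom in next.

```bash
cat > h.py <<'E'
import numpy as np, cv2
from plant import *
def K(n):
    c=calibration(n); f=200/np.tan(np.radians(c['vfov']/2))
    return f,c['cx'],c['cy'],np.array(c['view'])
def unproj(n,u,v,z):
    f,cx,cy,V=K(n); d=np.array([(u-cx)/f,(v-cy)/f,1.]); R=V[:3,:3];t=V[:3,3]
    o=-R.T@t; w=R.T@d; s=(z-o[2])/w[2]; return o+s*w
def proj(n,P):
    f,cx,cy,V=K(n); p=np.atleast_2d(P)@V[:3,:3].T+V[:3,3]
    return np.c_[f*p[:,0]/p[:,2]+cx,f*p[:,1]/p[:,2]+cy]
E
python3 - <<'E'
import cv2
a=cv2.imread('pics/top0.png')[120:210,335:465]
cv2.imwrite('pics/z1.png',cv2.resize(a,None,fx=6,fy=6,interpolation=cv2.INTER_NEAREST))
b=cv2.imread('pics/scene0.png')[130:230,290:420]
cv2.imwrite('pics/z2.png',cv2.resize(b,None,fx=6,fy=6,interpolation=cv2.INTER_NEAREST))
E
```

```text
(no output)
```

View pics/z1.png

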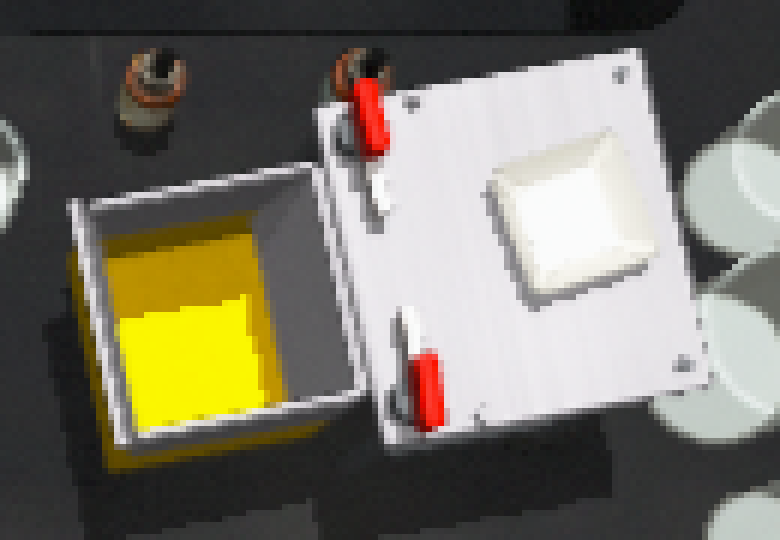

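View pics/z2.png

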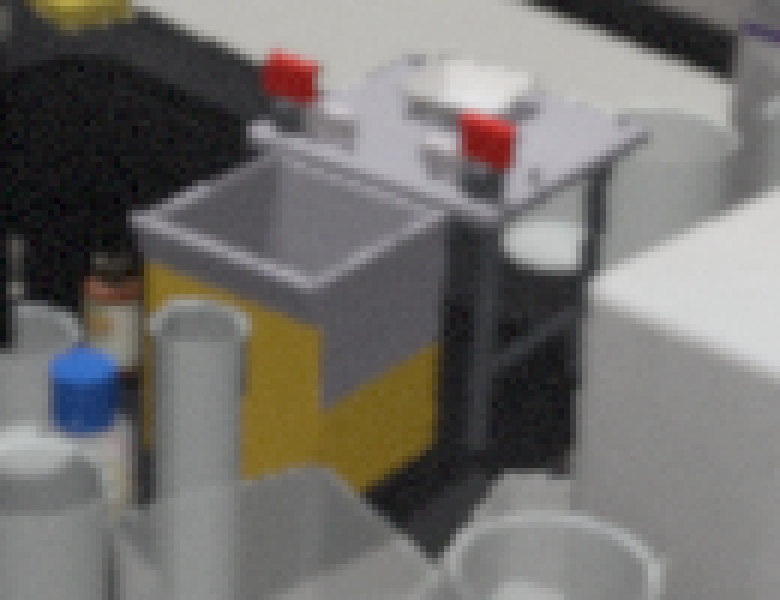

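```bash
cat > fit.py <<'E'
from h import *
from scipy.optimize import least_squares
def z1(p): p=np.array(p,float); return (p+.5)/6-.5+[335,120]
def z2(p): p=np.array(p,float); return (p+.5)/6-.5+[290,130]
def red(n):
    im=cv2.imread(f'pics/{n}0.png'); b,g,r=[im[:,:,i].astype(int) for i in range(3)]
    m=((r>120)&(g<80)&(b<80)).astype(np.uint8)
    k,l,s,c=cv2.connectedComponentsWithStats(m); return [(s[i].tolist(),c[i].round(2).tolist()) for i in range(1,k) if s[i][4]>8]
E
python3 - <<'E'
from fit import *
print(red('top'));print(red('scene'))
L=np.array([[0,-90,0],[0,90,0],[-172,-90,0],[-172,90,0]],float)
T=z1([(316,107),(388,447),(642,48),(707,383)])
S=z2([(250,130),(497,215),(400,52),(648,132)])
for p in T: print('top corner',unproj('top',*p,160).round(1))
for p in S: print('sc corner',unproj('scene',*p,160).round(1))
def W(q,P):
    c,s=np.cos(q[2]),np.sin(q[2]); return P@np.array([[c,s,0],[-s,c,0],[0,0,1]])+[q[0],q[1],160]
q0=[700,-50,1.7]
for nm,f in dict(top=lambda q:(proj('top',W(q,L))-T).ravel(),sc=lambda q:(proj('scene',W(q,L))-S).ravel(),both=lambda q:np.r_[(proj('top',W(q,L))-T).ravel(),(proj('scene',W(q,L))-S).ravel()]).items():
    r=least_squares(f,q0); print(nm,r.x.round(3),r.fun.round(1))
q=r.x
for y,n in ((70,'near'),(-70,'far')):
    P=W(q,np.array([[-18.,y,33]])); print(n,P.round(1),proj('top',P).round(1),proj('scene',P).round(1))
# boat rim corners at z=178
B=[unproj('top',*z1(p),178) for p in [(493,178),(610,128),(657,255),(533,297)]]
B=np.array(B);print(B.round(1)); c=B.mean(0);print('boat',c.round(1))
Ri=np.array([[np.cos(q[2]),np.sin(q[2])],[-np.sin(q[2]),np.cos(q[2])]])
print('boat in ledge',(Ri@(c[:2]-q[:2])).round(1), [(np.linalg.norm(B[i]-B[(i+1)%4])).round(1) for i in range(4)])
print((Ri@(B[:,:2]-q[:2]).T).T.round(1))
# glassware height right of ledge
def tri(a,b):
    f=lambda P:np.r_[(proj('top',P)-a).ravel(),(proj('scene',P)-b).ravel()]
    r=least_squares(f,[700,-200,100]);return r.x.round(0),r.fun.round(1)
print(tri((469,147),(290+670/6,130+120/6)))
print(tri(z1((748,205)),(290+670/6,130+120/6)))
E
```

```text
[([394, 133, 6, 13, 50], [396.52, 138.58]), ([404, 179, 5, 13, 45], [406.16, 184.69])]
[([11, 19, 24, 4, 43], [23.14, 19.93]), ([40, 18, 9, 5, 14], [44.57, 19.0]), ([42, 32, 10, 8, 23], [45.43, 37.09]), ([26, 38, 6, 4, 10], [28.3, 39.8]), ([33, 39, 8, 2, 11], [36.45, 39.73]), ([30, 56, 41, 22, 147], [41.29, 63.27]), ([66, 90, 20, 19, 180], [77.16, 98.97]), ([335, 140, 8, 7, 38], [338.24, 142.68]), ([366, 150, 9, 8, 51], [370.51, 152.84]), ([0, 171, 72, 36, 1233], [33.11, 186.93])]
top corner [713.9 -27.9 160. ]
top corner [537.7 -60.7 160. ]
top corner [ 745.  -196.7  160. ]
top corner [ 570.4 -223.5  160. ]
sc corner [711.  -27.8 160. ]
sc corner [535.3 -61.  160. ]
sc corner [ 748.7 -187.9  160. ]
sc corner [ 561.7 -217.5  160. ]
top [626.514 -42.572   1.75 ] [-0.4 -0.4 -0.7 -0.1 -0.3 -0.2  1.4  0.6]
sc [621.17  -40.337   1.785] [-1.   0.6  0.1  0.3  0.8  0.2  0.2 -1.4]
both [625.396 -42.406   1.76 ] [-0.8  0.  -0.5  0.2 -0.8 -0.3  1.6  0.3 -1.  -0.1 -0.7 -0.   1.7 -0.2
  0.4 -1.4]
near [[560.  -73.2 193. ]] [[405.6 185.3]] [[370.5 153.1]]
far [[697.5 -46.9 193. ]] [[395.7 139.9]] [[338.  142.6]]
[[ 672.4 -113.3  178. ]
 [ 698.2 -173.2  178. ]
 [ 632.8 -194.7  178. ]
 [ 611.4 -131.6  178. ]]
boat [ 653.7 -153.2  178. ]
boat in ledge [-114.1   -6.9] [np.float64(65.3), np.float64(68.8), np.float64(66.6), np.float64(63.7)]
[[ -78.4  -32.8]
 [-142.2  -46.9]
 [-150.9   21.4]
 [ -85.    30.5]]
(array([ 678., -320.,  100.]), array([  5.7,   6.2, -10.6,   0. ]))
(array([ 650., -282.,  119.]), array([  6.2,   6.7, -11.4,   0. ]))
```

```bash
cat > fit2.py <<'E'
from fit import *
L=np.array([[0,-90,0],[0,90,0],[-172,-90,0],[-172,90,0]],float)
T=z1([(316,107),(388,447),(642,48),(707,383)])
S=z2([(250,130),(497,215),(400,52),(648,132)])
def W(q,P):
    c,s=np.cos(q[2]),np.sin(q[2]); return P@np.array([[c,s,0],[-s,c,0],[0,0,1]])+[q[0],q[1],160]
def bar(q,side,a):
    # blade dir: near -y, opening clockwise; far +y, anticlockwise
    th=(-np.pi/2-a) if side>0 else (np.pi/2+a)
    e=np.array([np.cos(th),np.sin(th),0]);n=np.array([-e[1],e[0],0])
    c=np.array([-18,70*side,0.])
    return W(q,np.array([c+i*19*e+j*6*n+[0,0,h] for i in(-1,1) for j in(-1,1) for h in(20,47)]))
def hm(p):
    h=cv2.convexHull(p.astype(np.float32))*1.0; h=h.reshape(-1,2).astype(float); o=h.mean(0);
    m=cv2.moments(((h-o)).astype(np.float32).reshape(-1,1,2)); A=m['m00']
    return np.array([m['m10']/A+o[0],m['m01']/A+o[1],(m['mu20']-m['mu02'])/A,m['mu11']/A])
def im_m(n,box,pic):
    im=cv2.imread(pic).astype(float);x,y,w,h=box;im=im[y-2:y+h+2,x-2:x+w+2]
    r,g=im[:,:,2],np.maximum(im[:,:,1],im[:,:,0]); a=np.where((r>70)&(g<.75*r),np.clip((r-g)/r,0,1),0)
    m=cv2.moments(a.astype(np.float32));A=m['m00']
    return np.array([m['m10']/A+x-2,m['m01']/A+y-2,(m['mu20']-m['mu02'])/A,m['mu11']/A])
E
python3 - <<'E'
from fit2 import *
M={('top',-1):im_m('top',(394,133,6,13),'pics/top0.png'),('top',1):im_m('top',(404,179,5,13),'pics/top0.png'),
('scene',-1):im_m('scene',(335,140,8,7),'pics/scene0.png'),('scene',1):im_m('scene',(366,150,9,8),'pics/scene0.png')}
def f(p,views=('top','scene'),corner=True):
    q=p[:3];o=[]
    for v in views:
        if corner:o+=list((proj(v,W(q,L))-(T if v=='top' else S)).ravel()*.5)
        for s,a in((1,p[3]),(-1,p[4])):
            o+=list((hm(proj(v,bar(q,s,a)))-M[v,s])*[1,1,.6,.6])
    return np.array(o)
for v in (('top',),('scene',),('top','scene')):
    r=least_squares(f,[625,-42,1.757,.1,.1],args=(v,),diff_step=1e-4); print(v,r.x.round(3));print(r.fun.round(1))
q=r.x
print(W(q,np.array([[-18.,70,33],[-18,-70,33]])).round(1))
E
```

```text
('top',) [ 6.27029e+02 -4.26520e+01  1.75000e+00  2.90000e-02  3.70000e-02]
[-0.2 -0.3 -0.3 -0.1 -0.1 -0.2  0.7  0.2 -0.1 -0.2 -0.7  0.6  0.1  0.4
 -0.1  0.2]
('scene',) [ 6.23798e+02 -4.16920e+01  1.78000e+00  2.46000e-01  2.00000e-02]
[-0.6  0.1 -0.1 -0.   0.4 -0.   0.  -0.8  0.1  0.1  0.   0.6  0.1  0.2
  0.2  0.6]
('top', 'scene') [ 6.26308e+02 -4.27120e+01  1.75800e+00  1.24000e-01  3.40000e-02]
[-0.3 -0.1 -0.2 -0.  -0.3 -0.3  0.8  0.1  0.1 -0.1 -1.2 -0.  -0.1  0.6
 -0.1  0.2 -0.5 -0.1 -0.4 -0.1  0.8 -0.1  0.1 -0.7 -0.4 -0.   0.8  0.5
  0.2 -0.2  0.1  0.6]
[[560.9 -73.4 193. ]
 [698.4 -47.4 193. ]]
```

```bash
cat > go.py <<'E'
from h import *
from scipy.spatial.transform import Rotation as Ro
def cur():
    s=observe(); w,x,y,z=s['tool_rot']; R=Ro.from_quat([x,y,z,w]).as_matrix(); return s,np.array(s['tcp_pos']),R
def down(h): 
    y=np.array([np.cos(h),np.sin(h),0]);z=np.array([0,0,-1.]);return np.c_[np.cross(y,z),y,z]
def rel(x,y,z,h):
    s,p,R=cur(); d=R.T@(np.array([x,y,z])-p); tw=Ro.from_matrix(R.T@down(h)).as_rotvec()
    print('offset',d.round(1),'twist',tw.round(3))
def st():
    s,p,R=cur(); print(round(s['clock'],2),'p',p.round(1),'heading',round(float(np.arctan2(R[1,1],R[0,1])),3),'tilt',R[:,2].round(3),'F',s['contact_force'].round(1),'T',s['torque'].round(2),'w',round(s['grip_width'],3),'j',s['joint_pos'].round(2))
E
python3 - <<'E'
from go import *
st(); rel(137,609,300,1.349); rel(400,300,300,1.5); rel(561,-73.4,300,1.66)
E
```

```text
0.1 p [137.3 609.  230.3] heading 1.349 tilt [-0.001 -0.002 -1.   ] F [-0.6 -0.9 -0.1] T [-0.02 -0.01 -0.03] w 1.0 j [ 1.25  0.28 -0.03  1.27  0.    1.47]
offset [  0.3  -0.2 -69.7] twist [-0.002 -0.     0.   ]
offset [-324.3 -243.8  -69.3] twist [-0.002 -0.    -0.151]
offset [-563.4 -572.6  -68.7] twist [-0.002 -0.001 -0.311]
```

Emit:
jog_arm(offset=[[0,0,-40],[0,0,-70],[-324,-244,-70],[-324,-244,-70],[-324,-244,-70],[-324,-244,-70],[-324,-244,-70],[-324,-244,-70],[-324,-244,-70],[-324,-244,-70]], twist=[[0,0,0],[0,0,0],[0,0,-0.15],[0,0,-0.15],[0,0,-0.15],[0,0,-0.15],[0,0,-0.15],[0,0,-0.15],[0,0,-0.15],[0,0,-0.15]], jaw=[-1,-1,-1,-1,-1,-1,-1,-1,-1,-1], squeeze=25)

```text
clock: 0.93
tcp_pos: [353.5, 353.8, 300.9]
tool_rot: [-0.0, 0.036, 0.999, -0.0]
contact_force: [0.7, 0.1, -0.1]
grip_width: 1.004
```

Run:
```python
from go import *
st(); rel(561,-73.4,290,1.66)
```

```text
0.93 p [353.5 353.8 300.9] heading 1.499 tilt [-0. -0. -1.] F [ 0.7  0.1 -0.1] T [ 0.03 -0.08 -0.02] w 1.004 j [ 0.66  0.02 -0.18  1.37 -0.    0.73]
offset [-237.5 -411.3   11. ] twist [-0.    -0.    -0.161]
```

Emit:
jog_arm(offset=[[-240,-415,10],[-240,-415,10],[-240,-415,10],[-240,-415,10],[-240,-415,10],[-240,-415,10],[-240,-415,10],[-240,-415,10],[-240,-415,10],[-240,-415,10]], twist=[[0,0,-0.16],[0,0,-0.16],[0,0,-0.16],[0,0,-0.16],[0,0,-0.16],[0,0,-0.16],[0,0,-0.16],[0,0,-0.16],[0,0,-0.16],[0,0,-0.16]], jaw=[-1,-1,-1,-1,-1,-1,-1,-1,-1,-1])

```text
clock: 1.77
tcp_pos: [533.0, -16.4, 292.3]
tool_rot: [-0.0, -0.044, 0.999, 0.0]
contact_force: [0.4, 2.0, -0.6]
grip_width: 0.997
```

Run:
```python
from go import *
st(); rel(561,-73.4,290,1.66)
```

```text
1.77 p [533.  -16.4 292.3] heading 1.659 tilt [-0.001  0.    -1.   ] F [ 0.4  2.  -0.6] T [ 0.03 -0.03 -0.01] w 0.997 j [-0.15  0.09 -0.13  1.36  0.   -0.24]
offset [-22.9 -59.2   2.3] twist [ 0.    -0.001 -0.001]
```

Emit:
jog_arm(offset=[[-23,-50,0],[-23,-50,0],[-23,-50,0],[-23,-50,0],[-23,-50,0]], twist=[[0,0,0],[0,0,0],[0,0,0],[0,0,0],[0,0,0]], jaw=[-1,-1,-1,-1,-1])

```text
clock: 2.18
tcp_pos: [559.3, -61.1, 292.4]
tool_rot: [-0.001, -0.044, 0.999, 0.0]
contact_force: [-0.4, 0.0, -0.5]
grip_width: 0.998
```

Run:
```python
from go import *
st(); rel(561,-73.4,186,1.66)
im=snapshot('top')[:,:,::-1]; cv2.imwrite('pics/top1.png',im);a=im[120:210,335:465]
cv2.imwrite('pics/z3.png',cv2.resize(a,None,fx=5,fy=5,interpolation=cv2.INTER_NEAREST))
```

```text
2.18 p [559.3 -61.1 292.4] heading 1.66 tilt [-0.001  0.001 -1.   ] F [-0.4  0.  -0.5] T [0.01 0.02 0.01] w 0.998 j [-0.22  0.14 -0.07  1.37  0.   -0.31]
offset [ -0.7 -12.5 106.3] twist [ 0.001 -0.001 -0.   ]
```

View pics/z3.png

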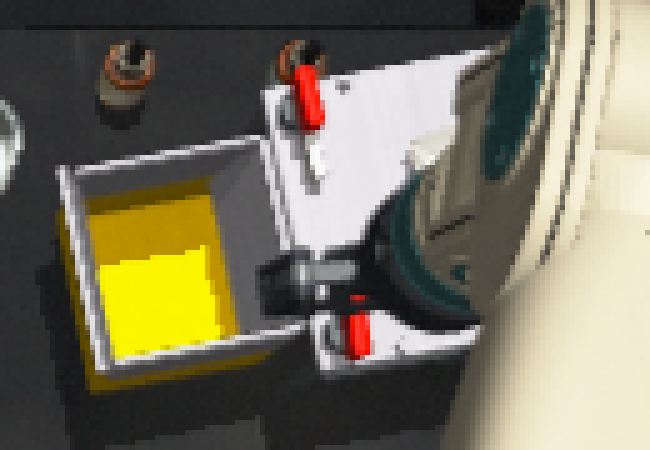

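Emit:
jog_arm(offset=[[-1,-12,20],[-1,-12,60],[-1,-12,90],[-1,-12,106],[-1,-12,106],[-1,-12,106]], twist=[[0,0,0],[0,0,0],[0,0,0],[0,0,0],[0,0,0],[0,0,0]], jaw=[-1,-1,-1,-1,-1,-1])

```text
clock: 2.73
tcp_pos: [561.1, -72.5, 186.3]
tool_rot: [-0.001, -0.045, 0.999, 0.0]
contact_force: [-0.2, 0.3, 0.3]
grip_width: 1.001
```

Run:
```python
from go import *
st(); rel(561,-73.4,186,1.66)
for n,(y,x,h,w) in dict(top=(120,335,90,130),scene=(130,290,100,130)).items():
    im=snapshot(n)[:,:,::-1]
    cv2.imwrite(f'pics/{n}2.png',cv2.resize(im[y:y+h,x:x+w],None,fx=5,fy=5,interpolation=cv2.INTER_NEAREST))
```

```text
2.73 p [561.1 -72.5 186.3] heading 1.661 tilt [-0.002  0.001 -1.   ] F [-0.2  0.3  0.3] T [-0.    0.04 -0.03] w 1.001 j [-0.24  0.2  -0.22  1.15  0.   -0.33]
offset [ 0.1 -0.9  0.3] twist [ 0.001 -0.002  0.001]
```

View pics/top2.png

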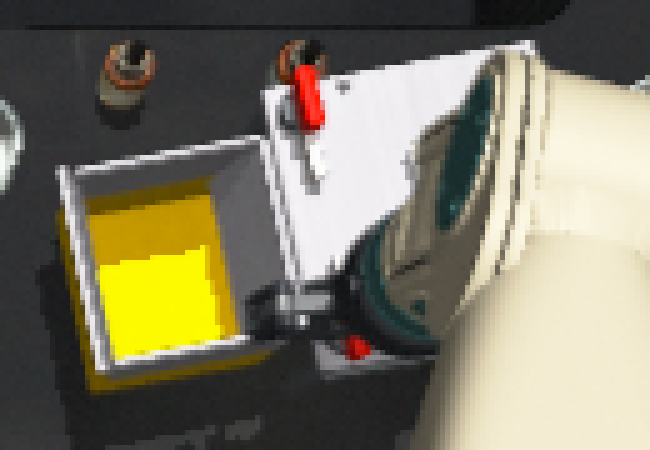

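View pics/scene2.png

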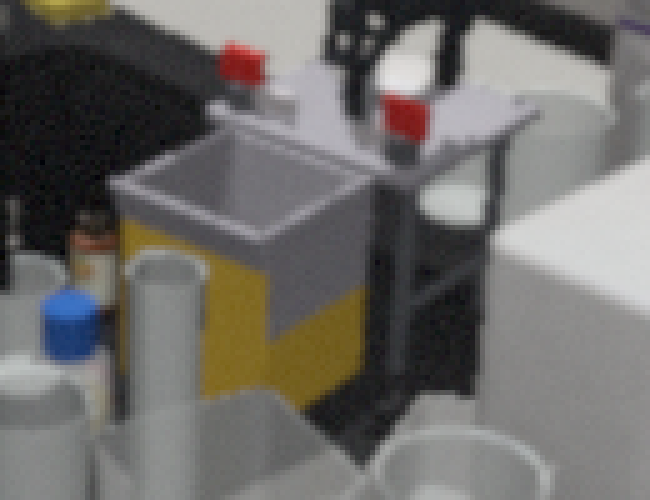

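Run:
```python
from go import *
s,p,R=cur()
for d in (-50,0,50):
    for b in (0,20,70): 
        P=p+R@np.array([0,d,-b]); print(d,b,P.round(0),((proj('scene',P)[0]-[290,130])*5).round(0),((proj('top',P)[0]-[335,120])*5).round(0))
```

```text
-50 0 [ 568. -123.  189.] [445. 100.] [435. 314.]
-50 20 [ 568. -123.  209.] [448.  73.] [444. 309.]
-50 70 [ 568. -123.  259.] [454.   4.] [468. 296.]
0 0 [563. -73. 189.] [399. 120.] [352. 322.]
0 20 [563. -73. 209.] [401.  93.] [359. 317.]
0 70 [563. -73. 259.] [407.  22.] [379. 304.]
50 0 [559. -24. 189.] [350. 141.] [268. 329.]
50 20 [559. -24. 209.] [352. 113.] [274. 325.]
50 70 [559. -24. 259.] [357.  41.] [290. 312.]
```

Run:
```python
from go import *
st(); snapshot('top'); st()
```

```text
2.83 p [563.3 -73.4 188.7] heading 1.66 tilt [ 0.003 -0.001 -1.   ] F [-0.4 -0.5  0.4] T [-0.03 -0.01  0.01] w 1.003 j [-0.24  0.2  -0.22  1.15 -0.   -0.33]
2.88 p [563.7 -73.8 189.1] heading 1.66 tilt [ 0.004 -0.001 -1.   ] F [ 0.3 -1.2  0. ] T [ 0.07 -0.04 -0.02] w 1.0 j [-0.24  0.2  -0.21  1.15  0.   -0.33]
```

Emit:
jog_arm(offset=[[2.5,0,3],[2.5,0,3],[2.5,0,3],[2.5,0,3]], twist=[[0,0,0],[0,0,0],[0,0,0],[0,0,0]], jaw=[-1,-1,-1,-1])

```text
clock: 3.22
tcp_pos: [560.0, -74.4, 184.3]
tool_rot: [0.0, -0.044, 0.999, -0.0]
contact_force: [0.2, -0.2, 0.5]
grip_width: 1.0
```

Emit:
jog_arm(offset=[[0,0,0],[0,0,0],[0,0,0],[0,0,0],[0,0,0],[0,0,0],[0,0,0],[0,0,0]], twist=[[0,0,0],[0,0,0],[0,0,0],[0,0,0],[0,0,0],[0,0,0],[0,0,0],[0,0,0]], jaw=[0,0.2,0.4,0.6,0.7,0.8,0.9,1], squeeze=25)

```text
clock: 3.88
tcp_pos: [559.6, -72.7, 183.8]
tool_rot: [0.0, -0.045, 0.999, 0.002]
contact_force: [-0.9, 4.8, 1.4]
grip_width: 0.135
```

Run:
```python
from go import *
st()
```

```text
3.88 p [559.6 -72.7 183.8] heading 1.66 tilt [-0.     0.004 -1.   ] F [-0.9  4.8  1.4] T [0.93 0.07 0.04] w 0.135 j [-0.25  0.2  -0.23  1.14  0.   -0.33]
```

Emit:
jog_arm(offset=[[0,1.5,0],[0,1.5,0],[0,1.5,0],[0,1.5,0],[0,1.5,0],[0,1.5,0],[0,1.5,0],[0,1.5,0],[0,1.5,0],[0,1.5,0]], twist=[[0,0,0],[0,0,0.1],[0,0,0.2],[0,0,0.3],[0,0,0.4],[0,0,0.5],[0,0,0.6],[0,0,0.7],[0,0,0.8],[0,0,0.9]], jaw=[1,1,1,1,1,1,1,1,1,1], squeeze=40)

```text
clock: 4.72
tcp_pos: [559.3, -73.4, 183.8]
tool_rot: [-0.0, 0.397, 0.918, -0.001]
contact_force: [-1.3, -0.9, 1.9]
grip_width: 0.13
```

Run:
```python
from go import *
st()
```

```text
4.72 p [559.3 -73.4 183.8] heading 0.754 tilt [-0.001 -0.002 -1.   ] F [-1.3 -0.9  1.9] T [-0.14  0.42  0.09] w 0.13 j [-0.24  0.2  -0.23  1.14 -0.    0.57]
```

Emit:
jog_arm(offset=[[0,0,0],[0,0,0],[0,0,0],[0,0,0],[0,0,0],[0,0,0]], twist=[[0,0,0.1],[0,0,0.2],[0,0,0.3],[0,0,0.36],[0,0,0.36],[0,0,0.36]], jaw=[1,1,1,1,1,1])

```text
clock: 5.22
tcp_pos: [559.0, -73.6, 183.9]
tool_rot: [-0.0, 0.553, 0.833, -0.001]
contact_force: [-3.4, -2.5, 2.8]
grip_width: 0.13
```

Run:
```python
from go import *
st()
```

```text
5.22 p [559.  -73.6 183.9] heading 0.4 tilt [-0.002 -0.002 -1.   ] F [-3.4 -2.5  2.8] T [-0.43  0.72 -0.06] w 0.13 j [-0.24  0.2  -0.23  1.14 -0.    0.93]
```

Emit:
jog_arm(offset=[[0,0,0],[0,0,0],[0,0,0],[0,0,0]], twist=[[0,0,0.05],[0,0,0.1],[0,0,0.1],[0,0,0.1]], jaw=[1,1,1,1])

```text
clock: 5.55
tcp_pos: [559.0, -73.6, 183.9]
tool_rot: [0.0, 0.592, 0.806, -0.001]
contact_force: [-4.0, -3.9, 4.2]
grip_width: 0.13
```

Run:
```python
from go import *
st()
```

```text
5.55 p [559.  -73.6 183.9] heading 0.304 tilt [-0.002 -0.003 -1.   ] F [-4.  -3.9  4.2] T [-0.69  1.    1.11] w 0.13 j [-0.24  0.2  -0.23  1.14 -0.    1.02]
```

Emit:
jog_arm(offset=[[0,0,0],[0,0,0],[0,0,0],[0,0,0],[0,0,0],[0,0,-30],[0,0,-60],[0,0,-80],[0,0,-80]], twist=[[0,0,0],[0,0,0],[0,0,0],[0,0,0],[0,0,0],[0,0,0],[0,0,0],[0,0,0],[0,0,0]], jaw=[0.5,0.3,0.3,0.3,0.3,0.3,0.3,0.3,0.3])

```text
clock: 6.3
tcp_pos: [562.9, -73.4, 269.3]
tool_rot: [0.004, 0.594, 0.805, 0.002]
contact_force: [0.2, -0.4, 0.1]
grip_width: 0.35
```

Run:
```python
from go import *
st(); rel(698.4,-47.4,264,1.79)
```

```text
6.3 p [562.9 -73.4 269.3] heading 0.299 tilt [ 0.01  -0.002 -1.   ] F [ 0.2 -0.4  0.1] T [-0.03 -0.06  0.02] w 0.35 j [-0.24  0.15 -0.1   1.31  0.    1.03]
offset [-15.1 137.1   6.5] twist [ 0.003  0.01  -1.491]
```

Emit:
jog_arm(offset=[[-5,15,0],[-10,30,0],[-15,45,0],[-16,60,0],[-16,75,0],[-16,90,0],[-16,105,0],[-16,120,0],[-16,134,0],[-16,134,0]], twist=[[0,0,-0.12],[0,0,-0.24],[0,0,-0.36],[0,0,-0.48],[0,0,-0.6],[0,0,-0.72],[0,0,-0.84],[0,0,-0.96],[0,0,-1.08],[0,0,-1.2]], jaw=[-1,-1,-1,-1,-1,-1,-1,-1,-1,-1])

```text
clock: 7.13
tcp_pos: [694.5, -47.7, 262.0]
tool_rot: [0.0, 0.032, 0.999, 0.0]
contact_force: [0.1, -0.3, 0.2]
grip_width: 0.997
```

Run:
```python
from go import *
snapshot('scene');st(); rel(696,-47.4,264,1.79)
im=snapshot('top')[:,:,::-1]; cv2.imwrite('pics/top3.png',im);a=im[120:210,335:465]
cv2.imwrite('pics/z4.png',cv2.resize(a,None,fx=5,fy=5,interpolation=cv2.INTER_NEAREST))
```

```text
7.18 p [693.3 -48.  262.1] heading 1.51 tilt [-0.001  0.001 -1.   ] F [-1.  -0.6  0.4] T [0.02 0.04 0.02] w 0.993 j [-0.16  0.39  0.2   1.38  0.   -0.1 ]
offset [-2.7  0.8 -1.9] twist [ 0.001 -0.001 -0.28 ]
```

View pics/z4.png

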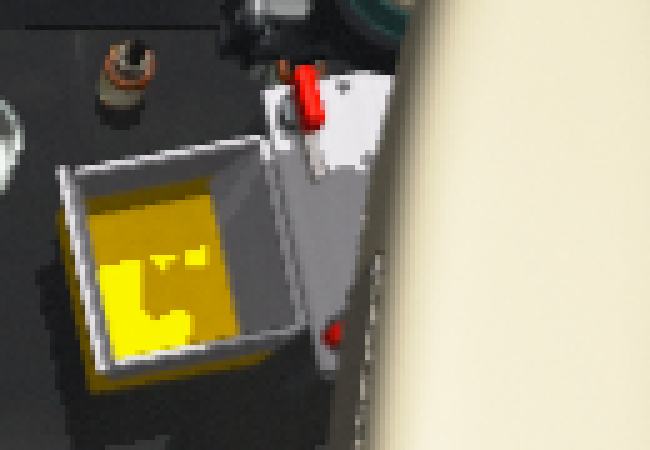

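Emit:
jog_arm(offset=[[-2.5,0,0],[-2.5,0,0],[-2.5,0,10],[-2.5,0,35],[-2.5,0,60],[-2.5,0,72],[-2.5,0,72],[-2.5,0,72],[-2.5,0,72]], twist=[[0,0,-0.12],[0,0,-0.24],[0,0,-0.28],[0,0,-0.28],[0,0,-0.28],[0,0,-0.28],[0,0,-0.28],[0,0,-0.28],[0,0,-0.28]], jaw=[-1,-1,-1,-1,-1,-1,-1,-1,-1])

```text
clock: 7.98
tcp_pos: [695.7, -48.9, 193.2]
tool_rot: [0.001, -0.103, 0.995, -0.0]
contact_force: [0.4, -0.8, 0.7]
grip_width: 1.004
```

Run:
```python
from go import *
st(); rel(696,-47.4,185,1.79)
```

```text
7.98 p [695.7 -48.9 193.2] heading 1.778 tilt [ 0.002 -0.    -1.   ] F [ 0.4 -0.8  0.7] T [-0.06 -0.01  0.03] w 1.004 j [-0.16  0.42  0.1   1.24  0.   -0.37]
offset [-0.6  1.4  8.2] twist [-0.001  0.002 -0.012]
```

Emit:
jog_arm(offset=[[0,1,8],[0,1,8],[0,1,8]], twist=[[0,0,0],[0,0,0],[0,0,0]], jaw=[-1,-1,-1])

```text
clock: 8.23
tcp_pos: [694.8, -47.7, 184.1]
tool_rot: [0.0, -0.104, 0.995, -0.0]
contact_force: [0.2, 0.3, -0.5]
grip_width: 1.0
```

Emit:
jog_arm(offset=[[0,0,0],[0,0,0],[0,0,0],[0,0,0],[0,0,0],[0,0,0],[0,0,0],[0,0,0]], twist=[[0,0,0],[0,0,0],[0,0,0],[0,0,0],[0,0,0],[0,0,0],[0,0,0],[0,0,0]], jaw=[0,0.2,0.4,0.6,0.7,0.8,0.9,1], squeeze=30)

```text
clock: 8.9
tcp_pos: [694.7, -47.6, 183.9]
tool_rot: [0.0, -0.104, 0.995, 0.0]
contact_force: [-0.5, 1.3, 1.9]
grip_width: 0.134
```

Run:
```python
from go import *
st()
```

```text
8.9 p [694.7 -47.6 183.9] heading 1.779 tilt [ 0.  0. -1.] F [-0.5  1.3  1.9] T [0.1  0.13 0.07] w 0.134 j [-0.16  0.43  0.08  1.23  0.   -0.37]
```

Gripped at a bar width of 11.4 mm. Next I turn the far latch anticlockwise, which is a negative tool-z twist.

Emit:
jog_arm(offset=[[0,0,0],[0,0,0],[0,0,0],[0,0,0],[0,0,0],[0,0,0],[0,0,0],[0,0,0],[0,0,0],[0,0,0]], twist=[[0,0,-0.1],[0,0,-0.2],[0,0,-0.3],[0,0,-0.4],[0,0,-0.5],[0,0,-0.6],[0,0,-0.7],[0,0,-0.8],[0,0,-0.9],[0,0,-1.0]], jaw=[1,1,1,1,1,1,1,1,1,1], squeeze=40)

```text
clock: 9.73
tcp_pos: [695.6, -48.7, 183.9]
tool_rot: [0.0, -0.57, 0.822, -0.001]
contact_force: [2.0, -1.6, -0.9]
grip_width: 0.133
```

Emit:
jog_arm(offset=[[0,0,0],[0,0,0],[0,0,0],[0,0,0],[0,0,0],[0,0,0]], twist=[[0,0,-0.1],[0,0,-0.2],[0,0,-0.3],[0,0,-0.4],[0,0,-0.4],[0,0,-0.4]], jaw=[1,1,1,1,1,1])

```text
clock: 10.23
tcp_pos: [696.2, -48.7, 183.9]
tool_rot: [-0.001, 0.719, -0.695, 0.002]
contact_force: [5.0, -2.3, -3.0]
grip_width: 0.128
```

Run:
```python
from go import *
st()
```

```text
10.23 p [696.2 -48.7 183.9] heading -3.109 tilt [ 0.003 -0.001 -1.   ] F [ 5.  -2.3 -3. ] T [-0.49 -0.94 -0.72] w 0.128 j [-0.16  0.43  0.08  1.22 -0.   -1.77]
```

Emit:
jog_arm(offset=[[0,0,0],[0,0,0],[0,0,0]], twist=[[0,0,-0.04],[0,0,-0.04],[0,0,-0.04]], jaw=[1,1,1])

```text
clock: 10.48
tcp_pos: [696.1, -48.7, 184.0]
tool_rot: [-0.001, 0.732, -0.682, 0.002]
contact_force: [5.4, -2.4, -2.5]
grip_width: 0.129
```

Emit:
jog_arm(offset=[[0,0,0],[0,0,0],[0,0,0],[0,0,0],[0,0,0],[0,0,-30],[0,0,-60],[0,0,-90],[0,0,-100]], twist=[[0,0,0],[0,0,0],[0,0,0],[0,0,0],[0,0,0],[0,0,0],[0,0,0],[0,0,0],[0,0,0]], jaw=[0.5,0.3,0.3,0.3,0.3,0.3,0.3,0.3,0.3])

```text
clock: 11.23
tcp_pos: [696.6, -47.8, 289.5]
tool_rot: [-0.002, 0.734, -0.679, 0.003]
contact_force: [1.4, -0.4, 1.5]
grip_width: 0.352
```

Run:
```python
from go import *
st()
for n,(y,x,h,w) in dict(top=(120,335,90,130),scene=(130,290,100,130)).items():
    im=snapshot(n)[:,:,::-1]; cv2.imwrite(f'pics/{n}_4.png',im)
    cv2.imwrite(f'pics/{n}4.png',cv2.resize(im[y:y+h,x:x+w],None,fx=6,fy=6,interpolation=cv2.INTER_NEAREST))
```

```text
11.23 p [696.6 -47.8 289.5] heading -3.064 tilt [ 0.008 -0.001 -1.   ] F [ 1.4 -0.4  1.5] T [ 0.01 -0.04  0.01] w 0.352 j [-0.16  0.38  0.24  1.42  0.   -1.81]
```

View pics/top4.png

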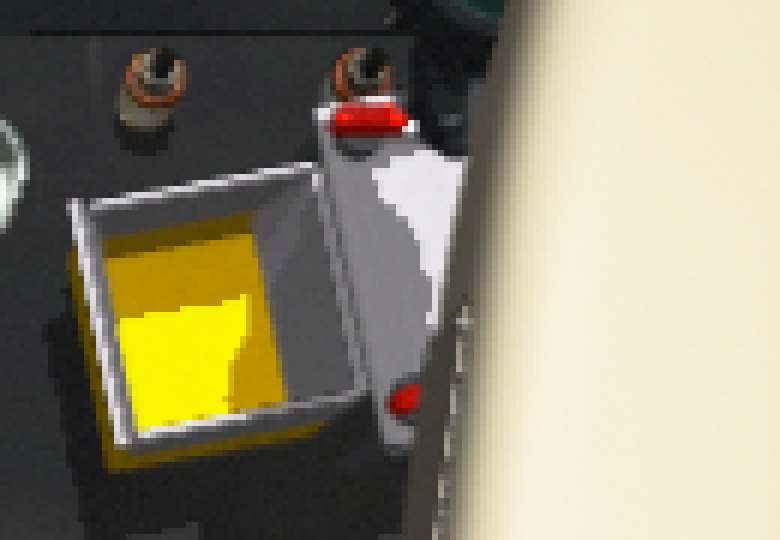

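View pics/scene4.png

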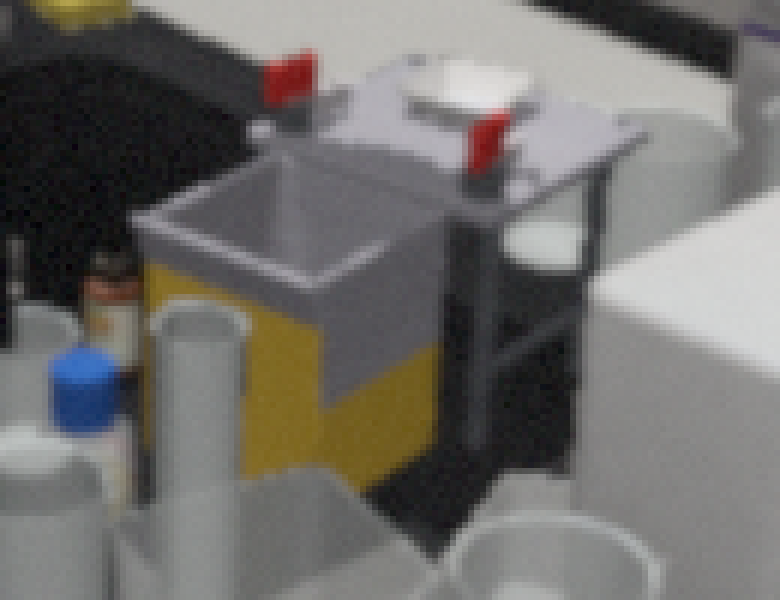

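Run:
```python
from go import *
im=cv2.imread('pics/top0.png')
cv2.imwrite('pics/z5.png',cv2.resize(im[125:225,430:510],None,fx=6,fy=6,interpolation=cv2.INTER_CUBIC))
rel(669.9,-208.8,290,-2.835)
```

```text
offset [158.4  38.9  -2.6] twist [-0.006 -0.002 -0.229]
```

View pics/z5.png

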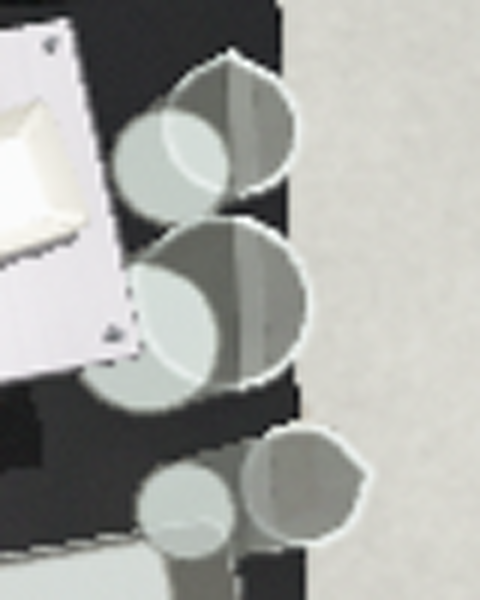

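Run:
```python
from go import *
for b,r,rp in (((458.7,152.5),(468.3,145.3),67/6),((454.7,181.3),(466.7,175.3),87/6)):
    P=unproj('top',*b,3)
    zs=np.arange(0,300,2); e=[np.hypot(*(proj('top',[P[0],P[1],z])[0]-r)) for z in zs]; z=zs[np.argmin(e)]
    Q=unproj('top',*r,z); print(P.round(0),z,min(e).round(1),Q.round(0),'rim r mm',(rp*(1240-z)/397).round(0))
```

```text
[ 702. -304.    3.] 96 1.0 [ 705. -302.   96.] rim r mm 32.0
[ 601. -286.    3.] 116 0.6 [ 603. -285.  116.] rim r mm 41.0
```

Emit:
jog_arm(offset=[[40,10,0],[80,20,0],[120,30,0],[158,39,0],[158,39,0],[158,39,0],[158,39,0],[158,39,0]], twist=[[0,0,-0.1],[0,0,-0.2],[0,0,-0.23],[0,0,-0.23],[0,0,-0.23],[0,0,-0.23],[0,0,-0.23],[0,0,-0.23]], jaw=[0.3,0.3,0.3,0.3,0.3,0.3,0.3,0.3])

```text
clock: 12.0
tcp_pos: [667.6, -207.0, 282.4]
tool_rot: [0.0, 0.807, -0.59, -0.001]
contact_force: [0.5, 0.2, 0.4]
grip_width: 0.351
```

Run:
```python
from go import *
for n,(y,x,h,w) in dict(top=(120,335,90,130),scene=(130,290,100,130)).items():
    im=snapshot(n)[:,:,::-1]; cv2.imwrite(f'pics/{n}_5.png',im)
    cv2.imwrite(f'pics/{n}5.png',cv2.resize(im[y:y+h,x:x+w],None,fx=6,fy=6,interpolation=cv2.INTER_NEAREST))
st(); rel(669.9,-208.8,166,-2.835)
```

```text
12.1 p [ 668.1 -206.7  283.1] heading -2.832 tilt [-0.001  0.001 -1.   ] F [-0.4 -0.2 -0.4] T [-0.01  0.01  0.05] w 0.351 j [-0.39  0.39  0.24  1.42  0.   -2.27]
offset [  2.6  -1.1 117.1] twist [0.001 0.001 0.003]
```

View pics/scene5.png

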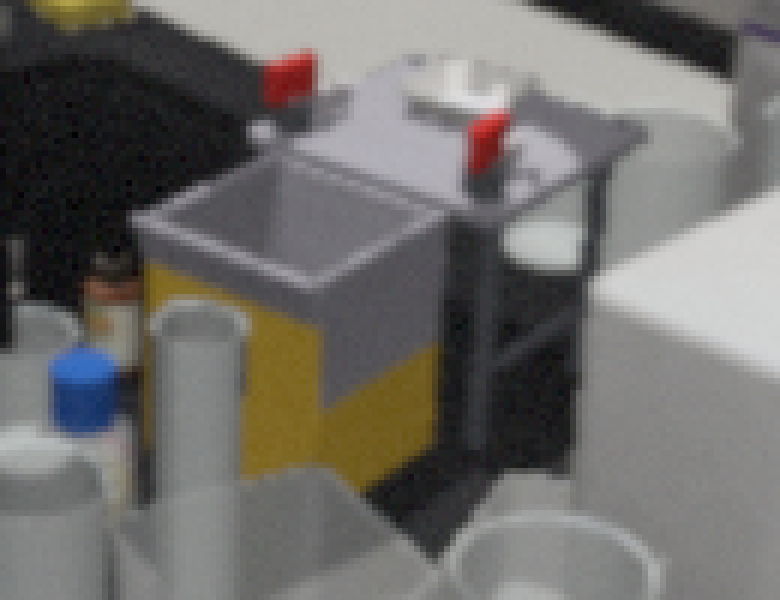

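View pics/top5.png

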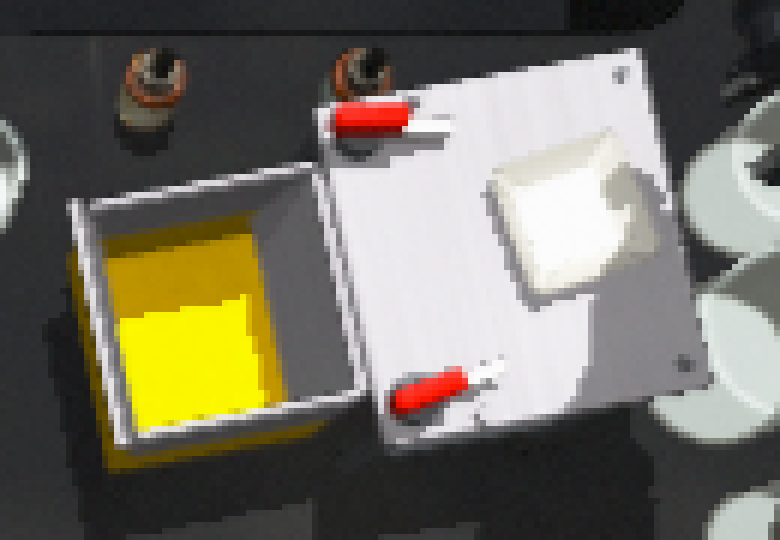

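Emit:
jog_arm(offset=[[4,-1,0],[4,-1,30],[4,-1,60],[4,-1,90],[4,-1,110],[4,-1,114],[4,-1,114],[4,-1,114]], twist=[[0,0,0],[0,0,0],[0,0,0],[0,0,0],[0,0,0],[0,0,0],[0,0,0],[0,0,0]], jaw=[0.3,0.3,0.3,0.3,0.3,0.3,0.3,0.3])

```text
clock: 12.77
tcp_pos: [671.1, -211.7, 170.9]
tool_rot: [-0.0, 0.807, -0.59, 0.001]
contact_force: [0.6, 0.4, 0.4]
grip_width: 0.349
```

Run:
```python
from go import *
for n,(y,x,h,w) in dict(top=(120,335,90,130),scene=(130,290,100,130)).items():
    im=snapshot(n)[:,:,::-1]
    cv2.imwrite(f'pics/{n}6.png',cv2.resize(im[y:y+h,x:x+w],None,fx=6,fy=6,interpolation=cv2.INTER_NEAREST))
st(); rel(669.9,-208.8,166,-2.835)
```

```text
12.87 p [ 671.9 -212.3  172.4] heading -2.834 tilt [ 0.004 -0.002 -1.   ] F [-0.5  0.   1.2] T [0.02 0.03 0.01] w 0.349 j [-0.4   0.45  0.09  1.21 -0.   -2.28]
offset [-4.   0.9  6.4] twist [-0.003 -0.003  0.001]
```

View pics/scene6.png

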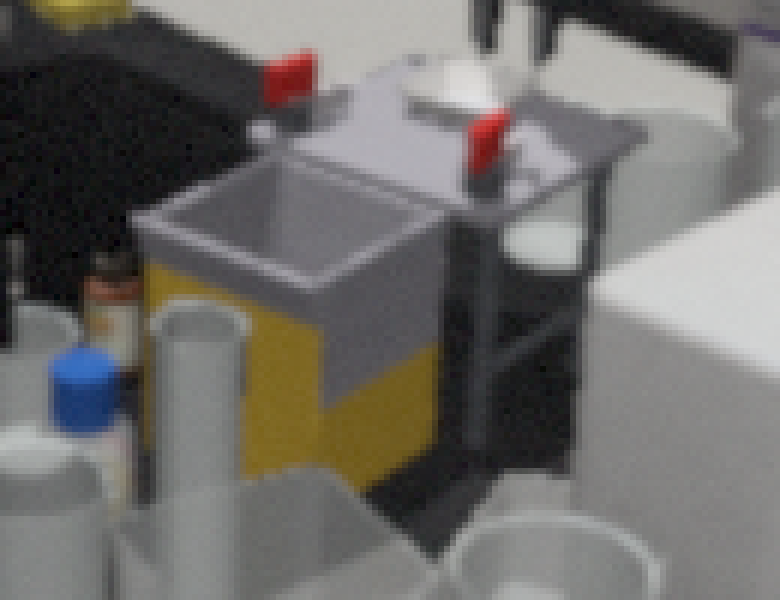

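View pics/top6.png

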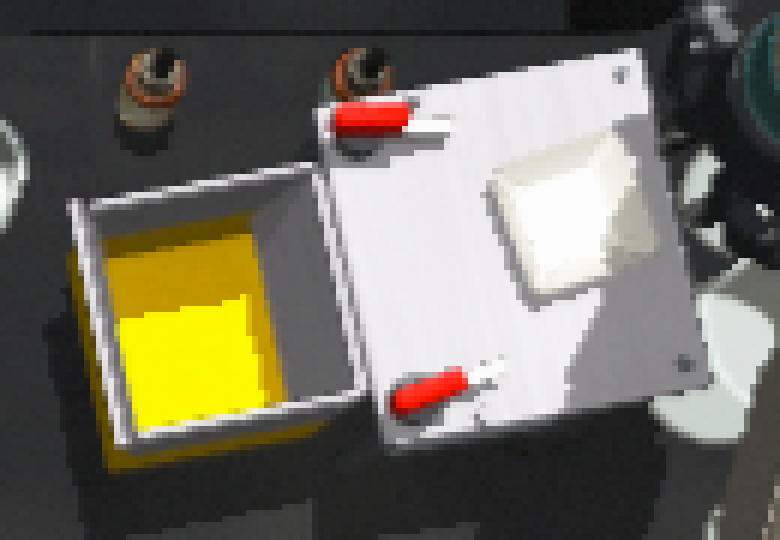

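Run:
```python
from go import *
s,p,R=cur()
for d in (-22,22):
    for b in (0,10,20):
        P=p+R@np.array([0,d,-b]); print(d,b,P.round(0),((proj('scene',P)[0]-[290,130])*6).round(0),((proj('top',P)[0]-[335,120])*6).round(0))
```

```text
-22 0 [ 693. -206.  172.] [479.  51.] [668. 138.]
-22 10 [ 693. -206.  182.] [480.  36.] [675. 134.]
-22 20 [ 693. -206.  192.] [481.  21.] [681. 129.]
22 0 [ 651. -219.  172.] [541.  66.] [698. 219.]
22 10 [ 651. -219.  182.] [543.  51.] [704. 215.]
22 20 [ 651. -219.  192.] [544.  36.] [711. 211.]
```

Emit:
jog_arm(offset=[[0,1,4],[0,1,7],[-6,1,7],[-12,1,7],[-18,1,7],[-24,1,7],[-30,1,7],[-36,1,7],[-42,1,7],[-48,1,7]], twist=[[0,0,0],[0,0,0],[0,0,0],[0,0,0],[0,0,0],[0,0,0],[0,0,0],[0,0,0],[0,0,0],[0,0,0]], jaw=[0.3,0.3,0.3,0.3,0.3,0.3,0.3,0.3,0.3,0.3])

```text
clock: 13.7
tcp_pos: [654.6, -165.6, 162.8]
tool_rot: [-0.0, 0.807, -0.59, 0.0]
contact_force: [-0.1, -1.1, -0.6]
grip_width: 0.351
```

Run:
```python
from go import *
for n,(y,x,h,w) in dict(top=(120,335,90,130),scene=(130,290,100,130)).items():
    im=snapshot(n)[:,:,::-1]
    cv2.imwrite(f'pics/{n}7.png',cv2.resize(im[y:y+h,x:x+w],None,fx=6,fy=6,interpolation=cv2.INTER_NEAREST))
st()
```

```text
13.8 p [ 654.3 -165.2  162.8] heading -2.833 tilt [-0.  0. -1.] F [-0.8  0.9  0.8] T [-0.01  0.05  0.02] w 0.349 j [-0.34  0.4   0.    1.17  0.   -2.22]
```

View pics/scene7.png

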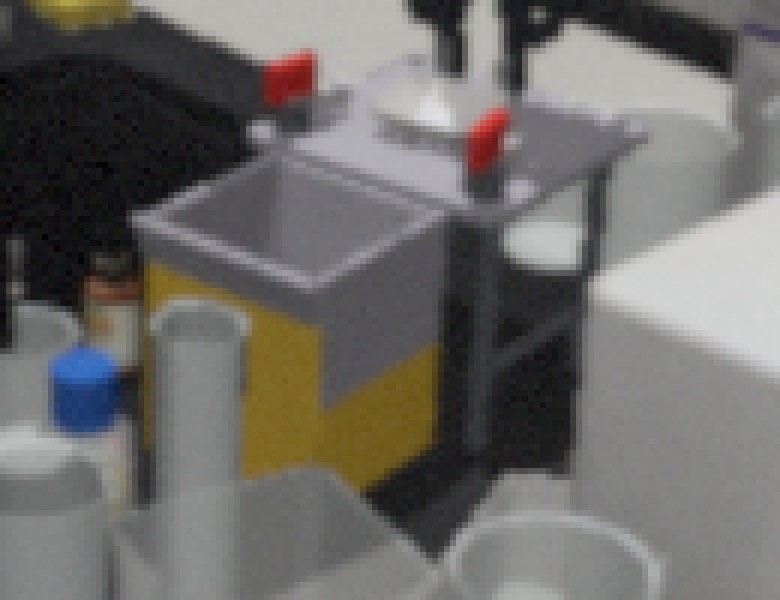

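View pics/top7.png

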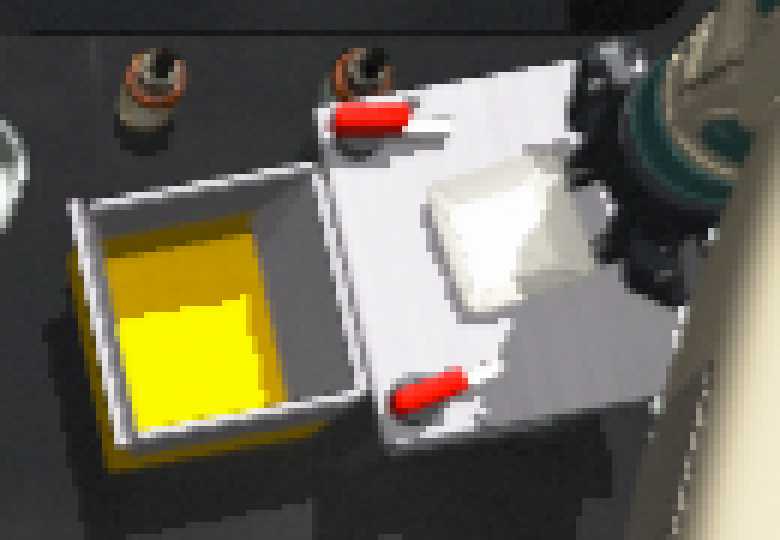

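Emit:
jog_arm(offset=[[-7,-0.6,-2],[-14,-1.1,-2],[-21,-1.7,-2],[-28,-2.2,-2],[-35,-2.8,-2],[-42,-3.3,-2],[-49,-3.9,-2],[-56,-4.4,-2],[-63,-5,-2],[-70,-5.5,-2]], twist=[[0,0,0],[0,0,0],[0,0,0],[0,0,0],[0,0,0],[0,0,0],[0,0,0],[0,0,0],[0,0,0],[0,0,0]], jaw=[0.3,0.3,0.3,0.3,0.3,0.3,0.3,0.3,0.3,0.3])

```text
clock: 14.63
tcp_pos: [638.6, -97.3, 164.7]
tool_rot: [-0.0, 0.807, -0.59, -0.0]
contact_force: [-0.6, -0.0, 0.0]
grip_width: 0.352
```

Run:
```python
from go import *
for n,(y,x,h,w) in dict(top=(120,335,90,130),scene=(130,290,100,130)).items():
    im=snapshot(n)[:,:,::-1]
    cv2.imwrite(f'pics/{n}8.png',cv2.resize(im[y:y+h,x:x+w],None,fx=6,fy=6,interpolation=cv2.INTER_NEAREST))
st()
```

```text
14.73 p [638.4 -96.7 164.7] heading -2.833 tilt [-0.  0. -1.] F [ 0.   0.6 -0.4] T [-0.   -0.01  0.  ] w 0.344 j [-0.25  0.35 -0.07  1.15  0.   -2.13]
```

View pics/scene8.png

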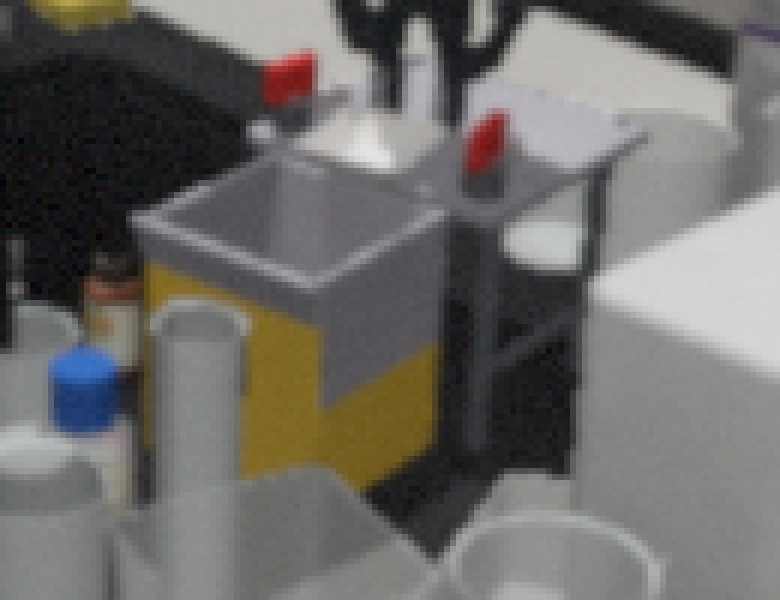

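View pics/top8.png

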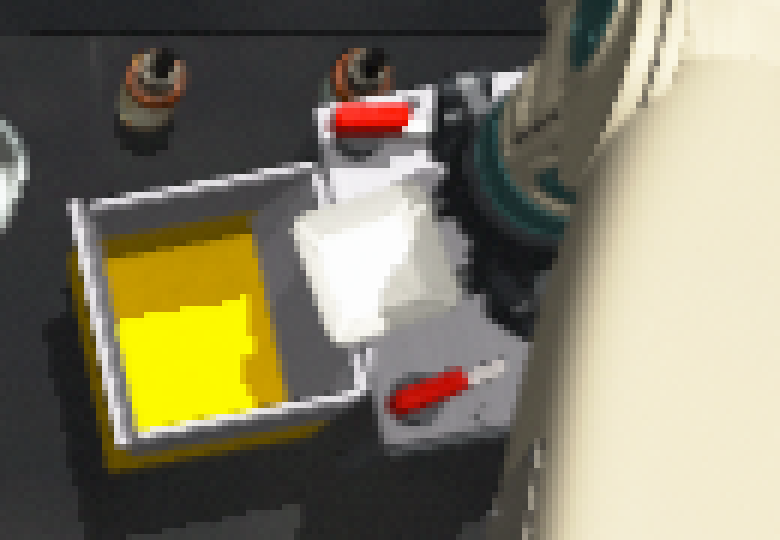

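Emit:
jog_arm(offset=[[-7,-0.6,0],[-14,-1.1,0],[-21,-1.7,0],[-28,-2.2,0],[-35,-2.8,0],[-42,-3.3,0],[-48,-3.8,0],[-48,-3.8,0]], twist=[[0,0,0],[0,0,0],[0,0,0],[0,0,0],[0,0,0],[0,0,0],[0,0,0],[0,0,0]], jaw=[0.3,0.3,0.3,0.3,0.3,0.3,0.3,0.3])

```text
clock: 15.4
tcp_pos: [627.4, -49.7, 164.7]
tool_rot: [-0.0, 0.807, -0.59, -0.0]
contact_force: [-0.7, 0.1, 0.5]
grip_width: 0.35
```

Run:
```python
from go import *
for n,(y,x,h,w) in dict(top=(120,335,90,130),scene=(130,290,100,130)).items():
    im=snapshot(n)[:,:,::-1]
    cv2.imwrite(f'pics/{n}9.png',cv2.resize(im[y:y+h,x:x+w],None,fx=6,fy=6,interpolation=cv2.INTER_NEAREST))
st()
```

```text
15.5 p [627.9 -50.8 164.8] heading -2.834 tilt [ 0. -0. -1.] F [-0.9 -0.2 -0.1] T [-0.05 -0.02  0.02] w 0.351 j [-0.18  0.32 -0.1   1.14 -0.   -2.06]
```

View pics/scene9.png

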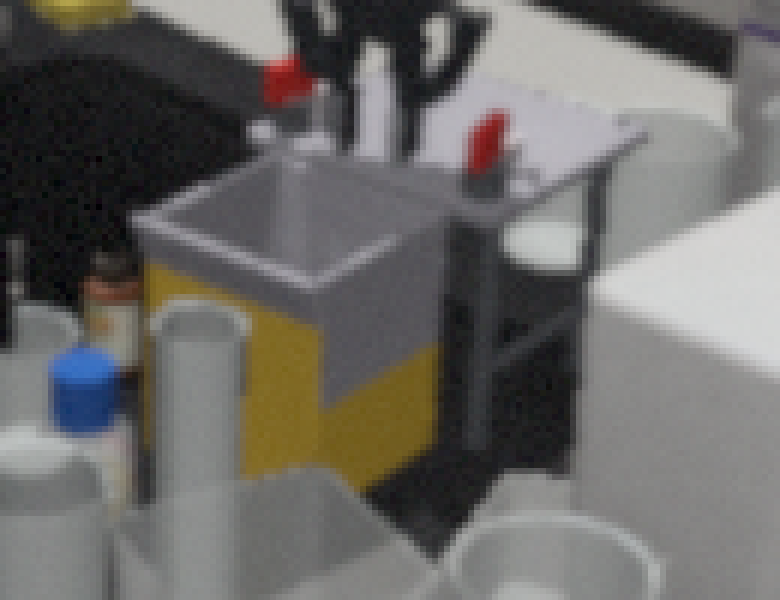

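View pics/top9.png

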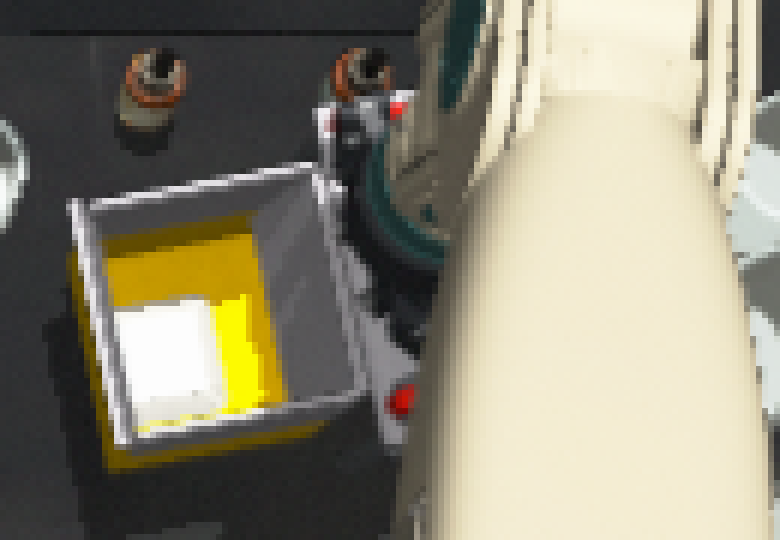

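Emit:
jog_arm(offset=[[8,0,-10],[8,0,-40],[8,0,-75],[8,0,-110],[8,0,-130],[60,0,-140],[100,0,-140],[100,0,-140],[100,0,-140],[100,0,-140]], twist=[[0,0,0],[0,0,0],[0,0,0],[0,0,0],[0,0,0],[0,0,0],[0,0,0],[0,0,0],[0,0,0],[0,0,0]], jaw=[0.3,0.3,0.3,0.3,0.3,0.3,0.3,0.3,0.3,0.3])

```text
clock: 16.33
tcp_pos: [658.1, -147.7, 304.7]
tool_rot: [-0.0, 0.806, -0.591, -0.0]
contact_force: [-0.5, 1.5, 0.2]
grip_width: 0.345
```

Emit:
jog_arm(offset=[[60,0,0],[60,0,0],[60,0,0],[60,0,0],[60,0,0],[60,0,0],[60,0,0],[60,0,0]], twist=[[0,0,0],[0,0,0],[0,0,0],[0,0,0],[0,0,0],[0,0,0],[0,0,0],[0,0,0]], jaw=[0.3,0.3,0.3,0.3,0.3,0.3,0.3,0.3])

```text
clock: 17.0
tcp_pos: [676.2, -202.5, 305.1]
tool_rot: [-0.0, 0.807, -0.59, 0.0]
contact_force: [0.1, -0.1, -0.4]
grip_width: 0.348
```

Run:
```python
from go import *
for n,(y,x,h,w) in dict(top=(120,335,90,130)).items():
    im=snapshot(n)[:,:,::-1]; cv2.imwrite('pics/topA_full.png',im)
    cv2.imwrite(f'pics/{n}A.png',cv2.resize(im[y:y+h,x:x+w],None,fx=6,fy=6,interpolation=cv2.INTER_NEAREST))
cv2.imwrite('pics/sceneA_full.png',snapshot('scene')[:,:,::-1])
st()
# boat centre in bin, local (px read later)
```

```text
17.1 p [ 676.2 -202.9  305. ] heading -2.833 tilt [ 0. -0. -1.] F [-0.9 -0.6 -0.2] T [ 0.01 -0.02 -0.06] w 0.352 j [-0.38  0.4   0.3   1.47  0.   -2.26]
```

View pics/topA.png

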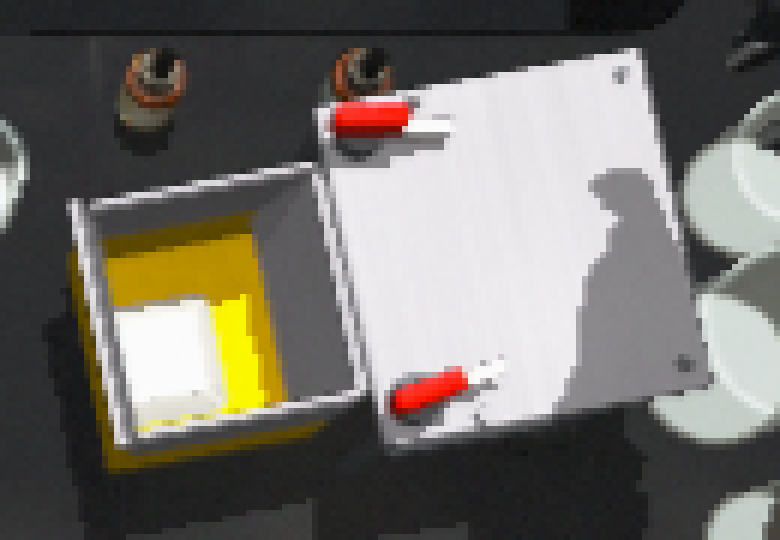

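View pics/topA_full.png

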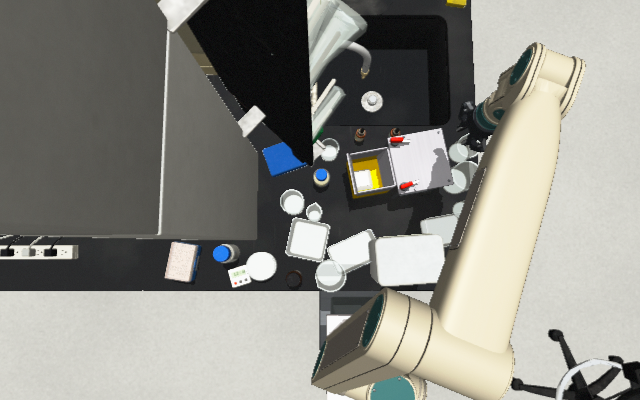

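Run:
```python
from fit2 import *
q=[625.5,-42.9,1.753]
p=unproj('top',*z1((165,358)),18); d=p[:2]-q[:2]; c,s=np.cos(q[2]),np.sin(q[2]); print('boat local',(c*d[0]+s*d[1]).round(1),(-s*d[0]+c*d[1]).round(1))
for side,box in ((1,(400,180,14,9)),(-1,(389,136,15,8))):
    M=im_m('top',box,'pics/topA_full.png')
    r=least_squares(lambda a:(hm(proj('top',bar(q,side,a[0])+[a[1],a[2],0]))-M)*[1,1,.6,.6],[1.3,0,0],diff_step=1e-3); print(side,r.x.round(3),r.fun.round(2))
```

```text
boat local 80.2 5.0
1 [1.298 0.    0.   ] [-0.12  0.19  0.73 -1.55]
-1 [1.129 0.    0.   ] [-0.1   0.55  0.95  1.43]
```

```bash
python3 - <<'E'
from fit2 import *
q=[625.5,-42.9,1.753]
for side,box in ((1,(400,180,14,9)),(-1,(389,136,15,8))):
    M=im_m('top',box,'pics/topA_full.png')
    r=least_squares(lambda a:(hm(proj('top',bar(q,side,a[0])+[a[1]*100-100,a[2]*100-100,0]))-M)*[1,1,.6,.6],[1.35,1,1],diff_step=3e-3); print(side,r.x.round(3),r.fun.round(2))
    for a in (1.1,1.2,1.3,1.4):
        th=(-np.pi/2-a) if side>0 else (np.pi/2+a); e=np.array([np.cos(th),np.sin(th),0])
        P=W(q,np.array([np.array([-18,70*side,22.])+46*e, np.array([-18,70*side,47.])+19*e,np.array([-18,70*side,47.])-19*e]))
        print(a,((proj('top',P)-[335,120]+.5)*6-.5).round(0).tolist(),(hm(proj('top',bar(q,side,a)))-M).round(2))
im=cv2.imread('pics/topA_full.png')
cv2.imwrite('pics/z9.png',cv2.resize(im[130:195,385:425],None,fx=12,fy=12,interpolation=cv2.INTER_NEAREST)[:600*2])
E
python3 -c "
import cv2;a=cv2.imread('pics/topA_full.png')
x=cv2.resize(a[130:155,385:425],None,fx=16,fy=12);y=cv2.resize(a[172:197,385:425],None,fx=16,fy=12)
import numpy as np;cv2.imwrite('pics/z10.png',np.vstack([cv2.resize(a[130:155,385:425],None,fx=12,fy=12,interpolation=0),cv2.resize(a[172:197,385:425],None,fx=12,fy=12,interpolation=0)]))"
```

```text
1 [1.299 1.006 0.997] [-0.04 -0.01  0.74 -1.55]
1.1 [[493.0, 342.0], [463.0, 367.0], [402.0, 414.0]] [-0.11  0.21 -4.55 -3.99]
1.2 [[498.0, 349.0], [465.0, 370.0], [400.0, 410.0]] [-0.12  0.19 -1.36 -3.57]
1.3 [[503.0, 357.0], [467.0, 373.0], [398.0, 407.0]] [-0.12  0.19  1.26 -2.57]
1.4 [[507.0, 366.0], [469.0, 377.0], [396.0, 404.0]] [-0.12  0.19  3.37 -1.35]
-1 [1.131 1.018 0.997] [-0.02 -0.03  0.95  1.42]
1.1 [[452.0, 153.0], [411.0, 125.0], [337.0, 104.0]] [-0.1   0.55  1.13  2.67]
1.2 [[454.0, 144.0], [412.0, 121.0], [336.0, 107.0]] [-0.11  0.55  2.53  1.65]
1.3 [[455.0, 135.0], [412.0, 118.0], [336.0, 111.0]] [-0.11  0.54  3.52  0.48]
1.4 [[455.0, 126.0], [412.0, 114.0], [336.0, 115.0]] [-0.11  0.54  4.03 -0.8 ]
```

View pics/z10.png

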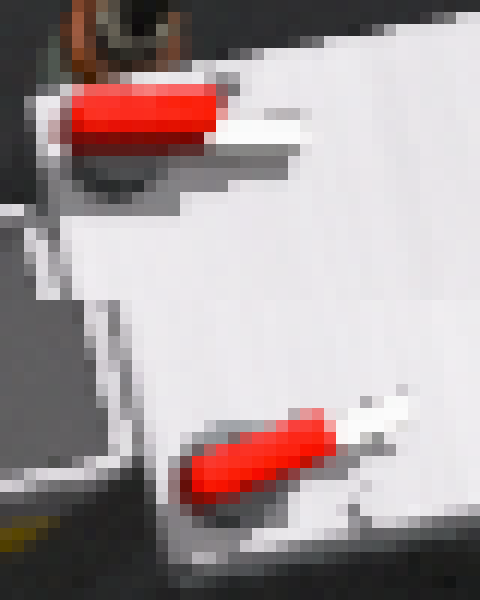

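Run:
```python
from fit2 import *
q=[625.5,-42.9,1.753]
pa=lambda m:.5*np.arctan2(2*m[3],m[2])
for v,pic in (('top','pics/topA_full.png'),('scene','pics/sceneA_full.png')):
  for side,box in ((1,(400,180,14,9) if v=='top' else (366,147,10,14)),(-1,(389,136,15,8) if v=='top' else (333,137,12,13))):
    M=im_m(v,box,pic); print(v,side,'img',pa(M).round(3),M.round(2),[(a,pa(hm(proj(v,bar(q,side,a)))).round(3)) for a in (1.2,1.3,1.4)])
# raw pixel-edge orientation check of the initial picture for bias
```

```text
top 1 img -0.376 [405.84 185.03   9.12  -4.27] [(1.2, np.float64(-0.556)), (1.3, np.float64(-0.461)), (1.4, np.float64(-0.366))]
top -1 img -0.005 [ 3.9619e+02  1.3923e+02  9.1200e+00 -4.0000e-02] [(1.2, np.float64(0.135)), (1.3, np.float64(0.034)), (1.4, np.float64(-0.064))]
scene 1 img -1.198 [370.72 153.19  -4.87  -2.24] [(1.2, np.float64(-1.311)), (1.3, np.float64(-1.212)), (1.4, np.float64(-1.101))]
scene -1 img -0.645 [337.63 142.86   1.04  -1.81] [(1.2, np.float64(-0.366)), (1.3, np.float64(-0.464)), (1.4, np.float64(-0.579))]
```

Run:
```python
import cv2,numpy as np
a=cv2.imread('pics/top0.png').astype(int);b=cv2.imread('pics/topA_full.png').astype(int)
for n,(x,y) in dict(media=(321,177),drA=(360,134),drB=(395,131),jar=(294,279),petri=(262,266),wash=(225,254)).items():
    print(n,np.abs(a-b)[y-12:y+12,x-12:x+12].mean().round(1))
from plant import *
print(observe()['contact_force'],sign_off())
```

```text
media 1.6
drA 1.3
drB 15.8
jar 1.5
petri 0.6
wash 3.1
the job is handed in; nothing more can be done
[-0.86184387 -0.59627443 -0.2398186 ] None
```

I opened both latches to their end stops, then pushed the boat along the ledge with two finger faces. It dropped through the chute into the yellow bin, and I handed the job in at about 17 s of the 61 s allowed. `sign_off()` reports no verdict.

**Boat:** the last pictures show it lying in the bin. Its centre is about 80 mm beyond the edge and 5 mm off the middle line, inside the limits.

**Latches:** while gripped, each latch pressed against its stop, with 0.7 to 1.1 N m at the wrist against 0.06 N m of friction. The final pictures agree less tightly:

| Latch | Top view (rad) | Scene view (rad) |
|---|---|---|
| Near | about 1.39 | about 1.31 |
| Far | about 1.34 | about 1.45 |

These are only good to about ±0.08 rad. An earlier position fit on the same picture gave lower values, 1.30 and 1.13. I discounted it because pixel bleed distorts the bar's apparent length, and the blade tips read about 1.36 and 1.4.

**Bystanders:** in the top view the areas around five bystanders are unchanged. The area around `dropper_b` differs, most likely because the far latch's red grip beside it has swung. The bottle looks unmoved by eye, but I did not measure it separately.

**Robot:** it stands clear, with about 1 N on the force reading, which is its noise level.

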